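# Secure the drying box and hold the purge valve open

### The arm

A 6-joint arm with a two-finger parallel gripper is mounted at the origin on the work surface. World frame = base frame: x ahead of the robot, y to its left, z up, the work surface at z = 0. Lengths are in mm, angles in rad, forces in N, time in s.
With the tool pointing down it reaches from about 250 to 800 mm from the base axis. Payload 3.9 kg.
Tool frame: the origin (TCP) lies midway between the tips of the shut fingers; the grasp point (between the pads) lies 19 mm behind it (grip_point_offset is the distance from the TCP to the grasp point, in mm); z points along the fingers, y is the line along which they close (so a half turn about z gives the same grasp; the last joint's range is limited). The gripper opens to 85 mm and grips with 20 to 120 N. Pads are 22 mm wide; open, the fingers measure 114 mm over their backs; the gripper's body (76 mm by 85 mm) begins 54 mm behind the grasp point. The pads swing forward as they close: fully open they stand 13 mm farther back than shut.
Start: joints at [1.29, 0.26, -0.138, 1.173, 0, 1.571], TCP at [145.486, 504.429, 231.304] pointing down, gripper open.
Joint ranges: [-2.78, 2.78], [-0.83, 1.72], [-1.28, 1.37], [-1.9, 2.12], [-1.57, 1.48], [-3.14, 3.14]. Speed limits (rad/s): [2.57, 2.57, 3.14, 3.14, 3.14, 3.14].

### API

Orientations are given as a 3x3 rotation matrix whose columns are the frame's x, y, z axes.
In Python, from workcell import * gives the robot as it stands. The module is installed in compiled form; this text tells all that it offers.
- The arm moves only by the shell command python3 -m handwheel 'ROWS' [FORCE]. ROWS is JSON, a list of rows, each a list of 3 entries, a list of its own where there are three numbers: the shift along the tool's x, y, z each as a share of 0.03 m, from -1 to 1, then the turn, a rotation vector about the tool's x, y, z each as a share of 0.12 rad, from -1 to 1, then the opening, from 0 (shut) to 1 (fully open). In form: [[[dx, dy, dz], [ax, ay, az], hand], ...]. A call has 1 to 12 rows; each row shifts and turns the commanded pose from where the row before left it, along the tool's axes as they then stand; what a row does not reach is not made up. A row lasts 1/12 s, in which the tool goes at most 41.7 mm and 7.16 degrees, less where a joint would pass 70% of its speed; a pose out of reach is approached as far as the arm can. A call with a number of a shift or a turn outside -1 to 1 is refused whole. A call with a gripper value outside its range is refused whole. The fingers move at their own pace and stop on an object; FORCE is the grip in N (left out, the last holds). Time passes only in rows, so rows that do not move let the fingers close. It gives the time, the measured TCP pose, the force, the opening and the grip force at its end, in the units of the state.
- observe(): the state, without advancing time (a new reading comes with each control period).
- read_camera(name): name is "side" or "top" or "wrist"; returns the picture (400x640x3 uint8, blue, green, red); there is no depth.
- camera_params(name): a dict with "fx", "fy", "cx", "cy" (pixels), "R" (3x3) and "t" (3): a world point X has camera coordinates R X + t. Camera axes: x right, y down, z forward; pixel columns grow to the right and rows downward; lengths in mm; the calibration is good to about 2 mm. A picture is of the moment at which its call begins: read the wrist's pose just before it. camera_params takes no time and is no camera call; for the wrist camera it gives the pose at the moment of the call.
- close_job(): hands the job in; it is judged then, once.
The state is a dict: "clock": time; "joint_pos": joint angles; "qd": joint speeds; "effort": joint torques, N m; "eef_pos": TCP position; "eef_rot": TCP orientation; "force": force on the tool from outside, world axes, zero at the start; "ft_torque": the same for the moment, N m; "grip_width": opening from 0.0 (shut) to 1.0 (fully open); "finger_force": force on a finger pad.
Only numpy, scipy, OpenCV 4.12 (cv2) and the standard library are available. Lean on these libraries where they do the work, as an engineer would, in place of code of your own. Each camera call takes 0.05 s, during which the arm holds its last target. There are 200 camera calls.

### The job

The samples in the drying box are to be purged with nitrogen: first turn the turnbutton at the front of the box square across its clear lid, round to its stop, so that the lid stays shut. Only then swing the long lever of the spring-return purge valve (the valve with the round spring drum under its lever) against its spring until it lies in line with its pipe, fully at the open stop, and keep it there with the fingers: you finish while still holding the lever at its stop. Leave the short-handled air cock and everything else on the bench as they are.

Things in the scene. Friction and masses are not known exactly. Their poses are not given: they have to be found in the camera images.
- drying_box: fixed stainless tub 200 (x) x 260 (y) x 100 mm high with a clear hinged lid, vials inside; origin under its centre on the bench, x to the back (hinges), -x is the front with the turnbutton. The lid lies shut at the start, its top face 112 mm above the bench, front edge 98 mm in front of the origin; a wire handle, 138 mm high at its top, spans y = -45 to +45 mm of the lid, 16 mm behind the origin
- lid (a joint): lid hinge, rad: 0 shut, grows as the lid is lifted (its weight keeps it shut)
- turnbutton (a joint): steel turnbutton at the front of the box, rad, range 0 to 1.571. Upright pivot at box frame x = -122, y = 0 mm. 0: its bar points along the box's +y, clear of the lid; turning clockwise seen from above raises the value; 1.571 (a stop): its bar points along the box's +x, across the lid. It stands somewhere between 0 and 0.5 at the start and stays where it is left (friction about 0.06 N m)
- turnbutton_fin (a point): top centre of the turnbutton's upright thumb fin, on the pivot axis, 146.5 mm above the bench. Fin 10 mm thick, 40 mm long (centred on the pivot, along the bar) from 120.5 to 146.5 mm high; the bar below it is 18 mm wide, from 114.5 to 120.5 mm high, and reaches 59 mm from the pivot. Its y axis runs along the bar towards its long end. Bracket below: top 113 mm high
- purge_valve: fixed spring-return ball valve: base plate 136 x 56 mm, two pipe legs, brass body, round spring drum of 44 mm diameter (88 to 112 mm high), a long flat lever on top. Origin on the bench under the lever's upright pivot; the pipe runs along the body's x, 64 mm above the bench, its legs 50 mm either side of the origin. It and the air cock swap places from run to run
- purge_lever (a joint): the purge valve's lever, rad, range 0 to 1.571. 0: closed, lever points along the valve body's +y, across the pipe, held there by the spring; it opens counter-clockwise seen from above; 1.571 (a stop): fully open, lever points along the valve body's -x, in line with the pipe. The spring needs 0.36 N m to leave 0 and 0.83 N m at the stop (4.6 to 11 N at the grip) and shuts it when let go
- lever_grip (a point): centre of the lever's black sleeve grip, 78 mm from the pivot, 115 mm above the bench; moves with the lever. The sleeve is 16 mm wide, 14 mm tall (108 to 122 mm above the bench) and lies from 44 to 102 mm from the pivot. The point's y axis points along the lever away from the pivot. Below the sleeve the bench is free, except the pipe leg (top 74 mm high) in the open position
- air_cock: fixed ordinary valve on the same kind of base (136 x 56 mm), no drum, with a short T handle; not to be used. Origin on the bench under the handle's pivot, pipe along its x
- cock_handle (a joint): the air cock's T handle, rad: 0 (start) across its pipe, grows counter-clockwise; stays where it is left
- cock_grip (a point): middle of the T handle (58 x 12 x 14 mm), 112 mm above the bench
- vial_a: small blue bottle, 36 mm diameter, 75 mm tall, loose bystander (between box and valves); origin at the centre of its foot
- vial_b: small blue bottle, 36 mm diameter, 75 mm tall, loose bystander (in front of the box); origin at the centre of its foot
- vial_c: small blue bottle, 36 mm diameter, 75 mm tall, loose bystander (behind); origin at the centre of its foot
- beaker: glass beaker, 72 mm diameter at the rim, 92 mm tall, loose bystander behind the valves; origin at the centre of its foot
- jar: white jar, 64 mm diameter, 85 mm tall, loose bystander left of the valves; origin at the centre of its foot
- spatula: slim steel laboratory spatula 170 mm long, 10 mm wide, lying on the bench in front of the valves, loose bystander; x along it
- petri_dish: clear dish, 62 mm diameter, 21 mm tall, loose bystander left of the valves; origin at the centre of its foot

How it is judged (in metres and radians):
On the way, in this order (a step that is already met when the one before it is completed fails the run):
1. the turnbutton lies across the shut lid (value of joint turnbutton above 1.35 rad and value of joint lid below 0.03 rad), for 0.2 s.
2. the purge lever is held at its open stop by the fingers (value of joint purge_lever above 1.47 rad and contact force between the fingers and purge_valve above 2 N), for 0.5 s.
At the end, for the whole second after the job is handed in: The lid is shut (below 0.03 rad) with the turnbutton across it (above 1.35 of 1.571 rad), and the fingers hold the purge lever at its open stop (above 1.47 of 1.571 rad) with more than 2 N on it, nothing else touching the valve; the air cock is as it was (all of step 1 and all of step 2 and contact force between each of vial_a, vial_b, vial_c, beaker, jar, spatula, petri_dish and purge_valve below 0.3 N and value of joint cock_handle below 0.2 rad); the arm keeps its last pose, push and grip.
It fails at once if the purge valve is opened before the lid is secured (value of joint purge_lever above 0.35 rad and value of joint turnbutton below 1.2 rad).
It fails at once if the lid is lifted (value of joint lid above 0.15 rad).
It fails at once if the air cock is turned (value of joint cock_handle above 0.3 rad).
It fails at once if a bystander is pushed away or knocked over (moved more than 40 mm) (distance of any of vial_a, vial_b, vial_c, beaker, jar, spatula, petri_dish from where it was at the start of the episode above 0.04 m).
It also fails if it takes over 54 s, if anything falls off the work surface, if the arm or the gripper's body presses on something with over 40 N, if the wrist force passes 120 N, or if a joint passes its speed limit or range.

## Working session

There is one attempt and no reset: what is moved stays moved. The work goes in short steps, Python scripts to look and compute and a shell command to move; the robot and the scene stay as the last step left them, time stands still between calls to the robot, and variables do not carry over. Pictures are saved under pics/ and viewed, at most 10 in all, crops included, and the job is handed in when it is done.

```bash
mkdir -p pics
python3 - <<'E'
from workcell import *
import cv2,numpy as np
for n in("top","side"):
    cv2.imwrite(f"pics/{n}0.png",read_camera(n)); p=camera_params(n); print(n,p)
s=observe();print(s["clock"],s["eef_pos"],s["eef_rot"],s["grip_width"])
E
```

```text
top {'fx': 384.7558539798557, 'fy': 384.7558539798557, 'cx': 317.0970842304645, 'cy': 199.3036700317614, 'R': array([[ 0.014362  , -0.99969838, -0.01992172],
       [-0.98093353, -0.01022495, -0.19407436],
       [ 0.19381212,  0.02232918, -0.98078452]]), 't': array([ 76.5622466 , 585.05720721, 873.90177597])}
side {'fx': 474.4458785857747, 'fy': 474.4458785857747, 'cx': 321.1855687839447, 'cy': 196.62104716152265, 'R': array([[ 0.9994261 , -0.02804608,  0.01899683],
       [-0.00470768, -0.67036125, -0.74201996],
       [ 0.03354549,  0.74150469, -0.67010857]]), 't': array([-557.24693447,  129.09854449, 1225.81358491])}
0.1 [145.31168539 503.85337694 230.55469811] [[-9.60831736e-01  2.77131965e-01 -4.98739142e-04]
 [ 2.77132413e-01  9.60830313e-01 -1.65367491e-03]
 [ 2.09175085e-05 -1.72712012e-03 -9.99998508e-01]] 0.9946211553116778
```

View pics/top0.png

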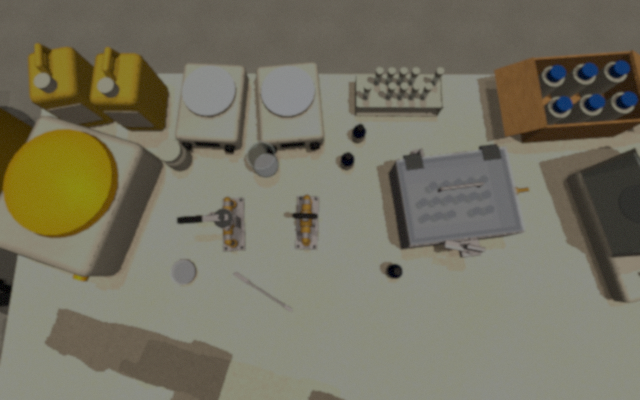

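View pics/side0.png

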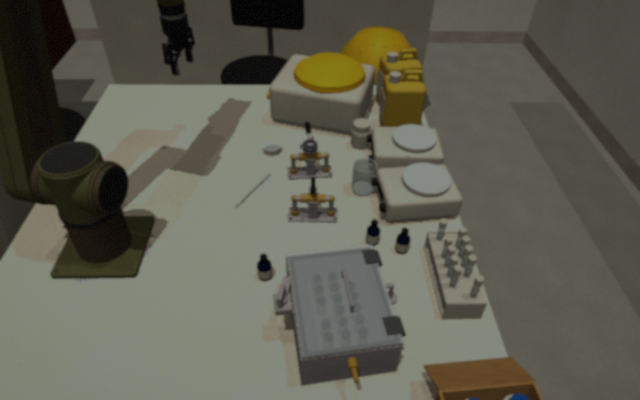

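Top picture: the purge valve (drum) is at about (225,218) with its lever pointing left to (190,219). The air cock is at (306,216), and the box at (458,197) with the turnbutton near (463,248). Next I'll enlarge both areas.

```bash
cat > h.py <<'E'
from workcell import *
import cv2,numpy as np
def px(n,u,v,z,p=None):
    p=p or camera_params(n);R=np.array(p["R"]);t=np.array(p["t"])
    d=R.T@np.array([(u-p["cx"])/p["fx"],(v-p["cy"])/p["fy"],1]);c=-R.T@t
    return c+d*(z-c[2])/d[2]
def proj(n,X):
    p=camera_params(n);q=np.array(p["R"])@X+np.array(p["t"]);return p["fx"]*q[0]/q[2]+p["cx"],p["fy"]*q[1]/q[2]+p["cy"]
E
python3 - <<'E'
import cv2,numpy as np
i=cv2.imread("pics/top0.png")
f=lambda c:cv2.resize(cv2.convertScaleAbs(c,alpha=1.6),None,fx=5,fy=5,interpolation=cv2.INTER_CUBIC)
a=f(i[185:260,170:330]); b=f(i[215:260,380:540])
cv2.imwrite("pics/c1.png",np.vstack([a,b]))
E
```

```text
(no output)
```

View pics/c1.png

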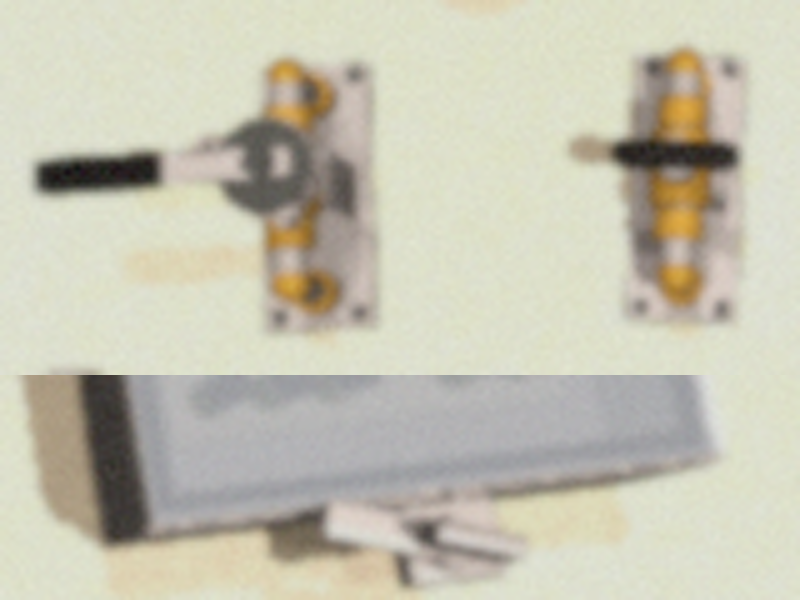

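Run:
```python
from h import *
g=lambda x,y:(170+x/5,185+y/5)
h=lambda x,y:(380+x/5,215+(y-375)/5)
def P(l,uv,z):
    r=px("top",*uv,z);print(l,r.round(1));return r
D=P("drum",g(265,167),112);G=P("grip",g(98,171),122)
d=G-D;print(np.hypot(*d[:2]),np.degrees(np.arctan2(d[1],d[0])))
F=P("fin",h(479,538),146.5);B=P("bartip",h(326,520),120.5);d=B-F;print(np.hypot(*d[:2]),np.degrees(np.arctan2(d[1],d[0])))
a=P("f1",h(433,525),146.5);b=P("f2",h(525,549),146.5);d=a-b;print(np.degrees(np.arctan2(d[1],d[0])))
a=P("lid l",h(150,535),112);b=P("lid r",h(718,458),112);d=a-b;print(np.hypot(*d[:2]),np.degrees(np.arctan2(d[1],d[0])))
P("cock",(170+675/5,185+153/5),119)
P("vial b",(394,270),75)
print(camera_params("wrist"),observe()["joint_pos"])
```

```text
drum [527.  295.4 112. ]
grip [522.9 368.  122. ]
72.66867011004815 93.2431507149421
fin [ 465.8 -255.8  146.5]
bartip [ 474.8 -199.8  120.5]
56.692430173587994 80.90777536177582
f1 [ 471.1 -236.8  146.5]
f2 [ 461.5 -274.8  146.5]
75.79119669455731
lid l [ 467.9 -124.7  112. ]
lid r [ 505.2 -376.6  112. ]
254.67748896628547 98.41097569019449
cock [534.5 109.  119. ]
vial b [417.9 -94.7  75. ]
{'fx': 302.4803006029362, 'fy': 302.4803006029362, 'cx': 320.7745373959111, 'cy': 195.5579233357859, 'R': array([[ 0.27567534,  0.96124954, -0.0015554 ],
       [ 0.91356571, -0.26149617,  0.31147623],
       [ 0.29899966, -0.08728727, -0.95025267]]), 't': array([-524.4594058 ,  -41.63487596,  378.88045286])} [ 1.29000194e+00  2.60590622e-01 -1.39261068e-01  1.17267176e+00
  2.09415647e-05  1.57081024e+00]
```

```bash
python3 -m handwheel '[[[-0.4,-0.5,0],[0,0,0],0.6],[[-0.79,-0.97,0],[0,0,0],0.6],[[-0.79,-0.97,0],[0,0,0],0.6],[[-0.79,-0.97,0],[0,0,0],0.6],[[-0.79,-0.97,0],[0,0,0],0.6],[[-0.79,-0.97,0],[0,0,0],0.6],[[-0.79,-0.97,0],[0,0,0],0.6],[[-0.79,-0.97,0],[0,0,0],0.6],[[-0.79,-0.97,0],[0,0,0],0.6],[[-0.79,-0.97,0],[0,0,0],0.6],[[-0.79,-0.97,0],[0,0,0],0.6],[[-0.4,-0.5,0],[0,0,0],0.6]]' 40
```

```text
clock: 1.1
eef_pos: [307.6, 120.6, 231.2]
eef_rot: [[-0.96, 0.28, 0.0], [0.28, 0.96, -0.001], [-0.001, -0.001, -1.0]]
force: [0.1, 0.3, 0.1]
grip_width: 0.6
finger_force: 0.0
```

```bash
python3 -m handwheel '[[[-0.5,-0.6,0],[0,0,0],0.6],[[-0.77,-0.94,0],[0,0,0],0.6],[[-0.77,-0.94,0],[0,0,0],0.6],[[-0.77,-0.94,0],[0,0,0],0.6],[[-0.77,-0.94,0],[0,0,0],0.6],[[-0.77,-0.94,0],[0,0,0],0.6],[[-0.77,-0.94,0],[0,0,0],0.6],[[-0.77,-0.94,0],[0,0,0],0.6],[[-0.77,-0.94,0],[0,0,0],0.6],[[-0.77,-0.94,0],[0,0,0],0.6],[[-0.77,-0.94,0],[0,0,0],0.6],[[-0.4,-0.5,0],[0,0,0],0.6]]' && python3 -m handwheel '[[[0,0,0],[0,0,0.9],0.6],[[0,0,0],[0,0,1],0.6],[[0,0,0],[0,0,1],0.6],[[0,0,0],[0,0,1],0.6],[[0,0,0],[0,0,1],0.6],[[0,0,0],[0,0,1],0.6],[[0,0,0],[0,0,1],0.6],[[0,0,0],[0,0,1],0.6],[[0,0,0],[0,0,1],0.6],[[0,0,0],[0,0,1],0.6],[[0,0,0],[0,0,1],0.6],[[0,0,0],[0,0,1],0.6]]'
python3 - <<'E'
from h import *
p=camera_params("wrist");s=observe()
i=read_camera("wrist");cv2.imwrite("pics/w1.png",cv2.convertScaleAbs(i,alpha=1.5))
print(s["eef_pos"],s["eef_rot"],s["joint_pos"])
import pickle;pickle.dump(p,open("p1.pkl","wb"))
print(proj("wrist",np.array([465,-255,146.5])))
E
```

```text
clock: 2.1
eef_pos: [469.2, -254.2, 230.6]
eef_rot: [[-0.96, 0.279, 0.0], [0.279, 0.96, -0.001], [-0.001, -0.001, -1.0]]
force: [1.2, -0.4, -0.5]
grip_width: 0.599
finger_force: 0.0
clock: 3.1
eef_pos: [467.5, -250.3, 230.8]
eef_rot: [[0.143, 0.99, -0.001], [0.99, -0.143, 0.001], [0.0, -0.001, -1.0]]
force: [0.6, -0.0, 0.6]
grip_width: 0.598
finger_force: 0.0
[ 467.53380099 -250.28384959  230.77855401] [[ 1.43419636e-01  9.89661395e-01 -1.06392628e-03]
 [ 9.89661871e-01 -1.43419068e-01  5.92712607e-04]
 [ 4.33997470e-04 -1.13793390e-03 -9.99999258e-01]] [-4.91521169e-01  2.70250224e-01 -1.25220371e-01  1.17654345e+00
  2.04062316e-05  1.22319083e+00]
(np.float64(317.48468673506073), np.float64(208.89044737306318))
```

View pics/w1.png

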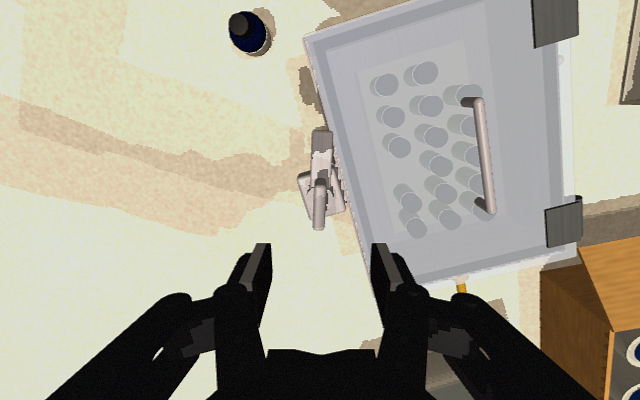

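The wrist view shows the fin from about (320,180) to (319,229), with the bar tip at (321,131). The fin is nearly aligned with the tool's x axis.

Run:
```python
from h import *
import pickle;p=pickle.load(open("p1.pkl","rb"));s=observe()
R=np.array(s["eef_rot"]);t=np.array(s["eef_pos"])
a=px(0,320,181,146.5,p);b=px(0,319,229,146.5,p);c=px(0,321,131,120.5,p);F=(a+b)/2
print(a,b,c,F)
for d in(a-b,c-F):print(np.hypot(*d[:2]),np.degrees(np.arctan2(d[1],d[0])))
F[2]=124;print(R.T@(F-t)/30,np.degrees(np.arctan2(R[1,0],R[0,0])))
```

```text
[ 470.28538924 -232.47928797  146.5       ] [ 463.68962571 -272.50018825  146.5       ] [ 476.03387033 -197.65869098  120.5       ] [ 466.98750747 -252.48973811  146.5       ]
40.56077607512842 80.64132585860229
55.572298949817 80.63138793915957
[-0.07672323 -0.00399087  3.55934209] 81.54809721283188
```

```bash
python3 -m handwheel '[[[-0.1,0,0.5],[0,0,0.1],0.5],[[0,0,0.7],[0,0,0],0.5],[[0,0,0.8],[0,0,0],0.5],[[0,0,0.8],[0,0,0],0.5],[[0,0,0.5],[0,0,0],0.5],[[0,0,0.2],[0,0,0],0.5]]' && python3 -m handwheel '[[[0,0,0],[0,0,0],0],[[0,0,0],[0,0,0],0],[[0,0,0],[0,0,0],0],[[0,0,0],[0,0,0],0],[[0,0,0],[0,0,0],0],[[0,0,0],[0,0,0],0],[[0,0,0],[0,0,0],0],[[0,0,0],[0,0,0],0]]' 40
```

```text
clock: 3.65
eef_pos: [465.4, -252.3, 123.4]
eef_rot: [[0.147, 0.989, -0.005], [0.989, -0.147, 0.003], [0.002, -0.005, -1.0]]
force: [-0.5, -0.6, -0.8]
grip_width: 0.499
finger_force: 0.0
clock: 4.32
eef_pos: [465.7, -253.5, 127.1]
eef_rot: [[0.149, 0.989, -0.003], [0.989, -0.149, -0.001], [-0.001, -0.003, -1.0]]
force: [-5.5, -0.6, 1.2]
grip_width: 0.104
finger_force: 41.3
```

```bash
python3 -m handwheel '[[[0,0,0],[0,0,0.5],0],[[0,0,0],[0,0,1],0],[[0,0,0],[0,0,1],0],[[0,0,0],[0,0,1],0],[[0,0,0],[0,0,1],0],[[0,0,0],[0,0,1],0],[[0,0,0],[0,0,1],0],[[0,0,0],[0,0,1],0],[[0,0,0],[0,0,1],0],[[0,0,0],[0,0,1],0],[[0,0,0],[0,0,0.7],0],[[0,0,0],[0,0,0.3],0]]' 40
python3 - <<'E'
from h import *
s=observe();R=s["eef_rot"];print(np.degrees(np.arctan2(R[1][0],R[0][0])),s["ft_torque"],s["joint_pos"])
E
```

```text
clock: 5.32
eef_pos: [467.4, -255.2, 127.1]
eef_rot: [[0.988, 0.157, -0.0], [0.157, -0.988, -0.004], [-0.001, 0.004, -1.0]]
force: [-1.5, -4.9, -4.3]
grip_width: 0.102
finger_force: 40.6
9.008777760761559 [-0.8418462   0.38772143  0.06755121] [-0.49766981  0.33749149 -0.3116132   0.92003959 -0.00350288  2.48668556]
```

```bash
python3 -m handwheel '[[[0,0,0],[0,0,0.3],0],[[0,0,0],[0,0,0.2],0],[[0,0,0],[0,0,0],0],[[0,0,0],[0,0,0],0]]' 40
python3 - <<'E'
from h import *
s=observe();R=s["eef_rot"];print(np.degrees(np.arctan2(R[1][0],R[0][0])),s["ft_torque"])
E
```

```text
clock: 5.65
eef_pos: [467.4, -255.2, 127.2]
eef_rot: [[0.995, 0.102, -0.0], [0.102, -0.995, -0.004], [-0.001, 0.004, -1.0]]
force: [-3.0, -5.2, -3.1]
grip_width: 0.101
finger_force: 42.9
5.857930046870595 [-1.04193916  0.50803719  0.65749137]
```

```bash
python3 -m handwheel '[[[0,0,0],[0,0,-0.3],0.6],[[0,0,0],[0,0,0],0.6],[[0,0,0],[0,0,0],0.6],[[0,0,0],[0,0,0],0.6],[[0,0,0],[0,0,0],0.6],[[0,0,-0.4],[0,0,0],0.6],[[0,0,-0.9],[0,0,0],0.6],[[0,0,-1],[0,0,0],0.6],[[0,0,-1],[0,0,0],0.6],[[0,0,-0.3],[0,0,0],0.6]]' && python3 -m handwheel '[[[0,0,0],[0,0,-1],0.6],[[0,0,0],[0,0,-1],0.6],[[0,0,0],[0,0,-1],0.6],[[0,0,0],[0,0,-1],0.6],[[0,0,0],[0,0,-1],0.6],[[0,0,0],[0,0,-1],0.6],[[0,0,0],[0,0,-1],0.6],[[0,0,0],[0,0,-1],0.6],[[0,0,0],[0,0,-1],0.6],[[0,0,0],[0,0,-1],0.6],[[0,0,0],[0,0,-1],0.6],[[0,0,0],[0,0,-0.7],0.6]]'
python3 - <<'E'
from h import *
s=observe();R=np.array(s["eef_rot"]);print(np.degrees(np.arctan2(R[1][0],R[0][0])),s["joint_pos"])
print(R.T@(np.array([523,360,230])-s["eef_pos"])/30)
i=read_camera("wrist")
cv2.imwrite("pics/w2.png",cv2.convertScaleAbs(i,alpha=1.5))
E
```

```text
clock: 6.48
eef_pos: [469.6, -254.5, 239.1]
eef_rot: [[0.991, 0.136, 0.007], [0.136, -0.991, -0.003], [0.006, 0.004, -1.0]]
force: [1.3, 0.9, 0.6]
grip_width: 0.6
finger_force: 0.0
clock: 7.48
eef_pos: [467.4, -253.3, 233.9]
eef_rot: [[0.025, 1.0, -0.0], [1.0, -0.025, 0.0], [0.0, -0.0, -1.0]]
force: [-0.6, 0.2, -0.7]
grip_width: 0.597
finger_force: 0.0
88.5805626727494 [-4.96680847e-01  2.70614540e-01 -1.16375483e-01  1.18429811e+00
  1.40396807e-04  1.09888923e+00]
[20.48210374  1.34671566  0.13810622]
```

View pics/w2.png

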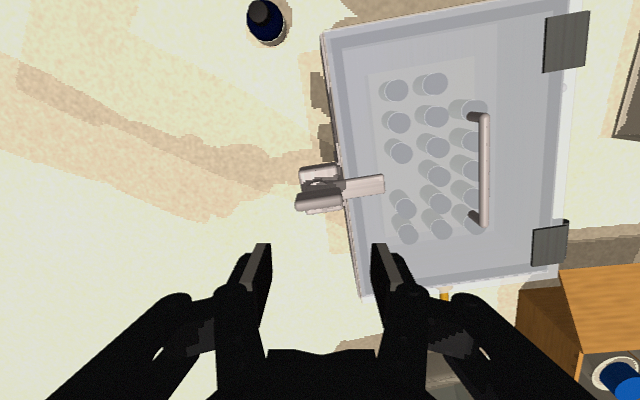

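The bar now lies square across the shut lid, with its tip at (385,183). Next I'll move to the valve.

```bash
python3 -m handwheel '[[[0.4,0.05,0],[0,0,0],0.6],[[0.8,0.07,0],[0,0,0],0.6],[[1,0.07,0],[0,0,0],0.6],[[1,0.07,0],[0,0,0],0.6],[[1,0.07,0],[0,0,0],0.6],[[1,0.07,0],[0,0,0],0.6],[[1,0.07,0],[0,0,0],0.6],[[1,0.07,0],[0,0,0],0.6],[[1,0.07,0],[0,0,0],0.6],[[1,0.07,0],[0,0,0],0.6],[[1,0.07,0],[0,0,0],0.6],[[1,0.07,0],[0,0,0],0.6]]' && python3 -m handwheel '[[[1,0.07,0],[0,0,0],0.6],[[1,0.07,0],[0,0,0],0.6],[[1,0.07,0],[0,0,0],0.6],[[1,0.07,0],[0,0,0],0.6],[[1,0.07,0],[0,0,0],0.6],[[1,0.07,0],[0,0,0],0.6],[[0.6,0.07,0],[0,0,-0.3],0.6],[[0.3,0,0],[0,0,-0.3],0.6],[[0,0,0],[0,0,0],0.6]]'
python3 - <<'E'
from h import *
p=camera_params("wrist");s=observe()
i=read_camera("wrist");cv2.imwrite("pics/w3.png",cv2.convertScaleAbs(i,alpha=1.5))
import pickle;pickle.dump(p,open("p1.pkl","wb"))
E
```

```text
clock: 8.53
eef_pos: [501.5, 84.0, 234.3]
eef_rot: [[0.032, 0.999, -0.0], [0.999, -0.032, 0.0], [0.0, -0.0, -1.0]]
force: [0.3, 0.0, 0.2]
grip_width: 0.603
finger_force: 0.0
clock: 9.28
eef_pos: [522.0, 290.3, 233.8]
eef_rot: [[-0.045, 0.999, -0.001], [0.999, 0.045, 0.0], [0.0, -0.001, -1.0]]
force: [0.5, 0.3, 0.9]
grip_width: 0.598
finger_force: 0.0
```

View pics/w3.png

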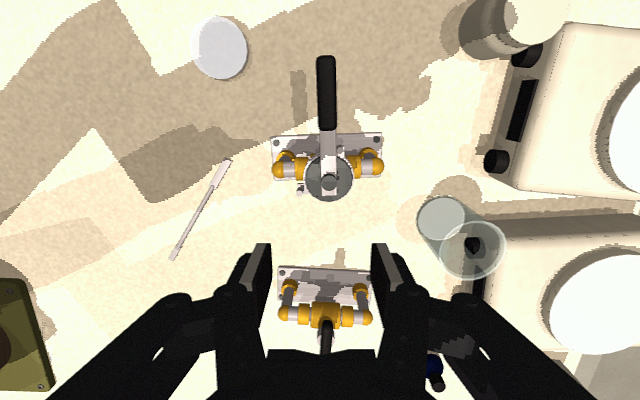

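The sleeve runs from (326,57) to (327,130), the pivot is at (329,181), and nothing stands around the lever.

Run:
```python
from h import *
import pickle;p=pickle.load(open("p1.pkl","rb"));s=observe()
R=np.array(s["eef_rot"]);t=np.array(s["eef_pos"])
a=px(0,326,57,122,p);b=px(0,327,130,122,p);c=px(0,328.5,180,114,p)
print(a,b,c,np.hypot(*(a-b)[:2]))
d=(a-c)[:2];th=np.arctan2(d[1],d[0]);print(np.degrees(th),np.hypot(*d))
u=np.array([np.cos(th),np.sin(th)]);G=np.r_[(a[:2]-u*27),101]
print("G",G,np.hypot(*(G-c)[:2]),R.T@(G-t)/30,np.degrees(np.arctan2(R[1,0],R[0,0])))
```

```text
[521.82902582 399.18587548 122.        ] [525.48065342 344.30955047 122.        ] [529.31938581 299.67398085 114.        ] 54.997685683661274
94.304593417551 99.79339990240726
G [523.85560994 372.26203926 101.        ] 72.79339990240724 [2.78432196 0.18508238 4.42736064] 92.42324012235015
```

```bash
python3 -m handwheel '[[[0.5,0,0],[0,0,-0.2],0.6],[[0.8,0.05,0],[0,0,0],0.6],[[0.8,0.1,0],[0,0,0],0.6],[[0.5,0,0.1],[0,0,0],0.6],[[0.1,0,0.7],[0,0,0],0.6],[[0,0,0.9],[0,0,0],0.6],[[0,0,1],[0,0,0],0.6],[[0,0,0.9],[0,0,0],0.6],[[0,0,0.6],[0,0,0],0.6],[[0,0,0.2],[0,0,0],0.6],[[0,0,0],[0,0,0],0.6]]' && python3 -m handwheel '[[[0,0,0],[0,0,0],0],[[0,0,0],[0,0,0],0],[[0,0,0],[0,0,0],0],[[0,0,0],[0,0,0],0],[[0,0,0],[0,0,0],0],[[0,0,0],[0,0,0],0],[[0,0,0],[0,0,0],0],[[0,0,0],[0,0,0],0]]' 60
```

```text
clock: 10.25
eef_pos: [520.8, 367.7, 100.3]
eef_rot: [[-0.065, 0.998, -0.004], [0.998, 0.065, -0.003], [-0.002, -0.004, -1.0]]
force: [0.0, -0.9, 0.2]
grip_width: 0.599
finger_force: 0.0
clock: 10.92
eef_pos: [523.0, 369.9, 104.4]
eef_rot: [[-0.067, 0.998, 0.002], [0.998, 0.067, 0.002], [0.002, 0.003, -1.0]]
force: [-1.5, 0.1, 5.8]
grip_width: 0.169
finger_force: 59.1
```

```bash
python3 -m handwheel '[[[-0.01,-0.2,0],[0,0,-0.7],0],[[-0.01,-0.2,0],[0,0,-0.7],0],[[-0.01,-0.2,0],[0,0,-0.7],0],[[-0.01,-0.2,0],[0,0,-0.7],0],[[-0.01,-0.2,0],[0,0,-0.7],0],[[-0.01,-0.2,0],[0,0,-0.7],0],[[-0.01,-0.2,0],[0,0,-0.7],0],[[-0.01,-0.2,0],[0,0,-0.7],0],[[-0.01,-0.2,0],[0,0,-0.7],0],[[-0.01,-0.2,0],[0,0,-0.7],0]]' 60;python3 - <<'E'
from h import *
s=observe();R=s["eef_rot"];print(np.degrees(np.arctan2(R[1][0],R[0][0])),s["ft_torque"],s["joint_pos"])
d=np.array(s["eef_pos"])[:2]-[528.5,297.5];print(np.hypot(*d),np.degrees(np.arctan2(d[1],d[0])))
E
```

```text
clock: 11.75
eef_pos: [473.0, 343.3, 104.4]
eef_rot: [[-0.789, 0.615, 0.005], [0.615, 0.789, 0.004], [-0.001, 0.006, -1.0]]
force: [1.5, 1.0, 3.7]
grip_width: 0.171
finger_force: 58.8
142.06377737619664 [ 0.31527034 -0.24984466 -0.5044606 ] [ 6.27605320e-01  4.34338444e-01 -2.20743596e-01  9.09289990e-01
  3.81640709e-04  1.28971409e+00]
71.96446992415767 140.51525651487097
```

```bash
python3 -m handwheel '[[[-0.01,-0.2,0],[0,0,-0.7],0],[[-0.01,-0.2,0],[0,0,-0.7],0],[[-0.01,-0.2,0],[0,0,-0.7],0],[[-0.01,-0.2,0],[0,0,-0.7],0],[[-0.01,-0.2,0],[0,0,-0.7],0],[[-0.01,-0.2,0],[0,0,-0.7],0],[[-0.01,-0.2,0],[0,0,-0.7],0],[[-0.01,-0.2,0],[0,0,-0.7],0],[[-0.01,-0.2,0],[0,0,-0.7],0],[[0,0,0],[0,0,0],0]]' 60;python3 - <<'E'
from h import *
s=observe();R=s["eef_rot"];print(np.degrees(np.arctan2(R[1][0],R[0][0])),s["ft_torque"],s["joint_pos"])
d=np.array(s["eef_pos"])[:2]-[528.5,297.5];print(np.hypot(*d),np.degrees(np.arctan2(d[1],d[0])))
E
```

```text
clock: 12.58
eef_pos: [458.0, 293.7, 104.4]
eef_rot: [[-0.996, -0.092, 0.003], [-0.092, 0.996, 0.008], [-0.004, 0.008, -1.0]]
force: [-0.8, 6.1, 2.4]
grip_width: 0.172
finger_force: 59.4
-174.74148841301908 [ 1.08775576  0.40317513 -0.66635607] [ 0.56725309  0.37191144 -0.32418102  0.86765744  0.00506241  0.47547733]
70.55118310192613 -176.94989184426495
```

```bash
python3 -m handwheel '[[[0,-0.1,0],[0,0,-0.1],0],[[0,-0.1,0],[0,0,0],0],[[0,0,0],[0,0,0],0],[[0,0,0],[0,0,0],0]]' 60;python3 - <<'E'
from h import *
s=observe();R=s["eef_rot"];print(np.degrees(np.arctan2(R[1][0],R[0][0])),s["ft_torque"],s["joint_pos"])
d=np.array(s["eef_pos"])[:2]-[528.5,297.5];print(np.hypot(*d),np.degrees(np.arctan2(d[1],d[0])))
i=read_camera("top");j=read_camera("wrist")
f=lambda c:cv2.resize(cv2.convertScaleAbs(c,alpha=1.6),(640,300),interpolation=cv2.INTER_CUBIC)
cv2.imwrite("pics/e.png",np.vstack([f(i[185:260,170:330]),f(j[100:400])]))
E
```

```text
clock: 12.92
eef_pos: [458.1, 293.4, 104.5]
eef_rot: [[-0.995, -0.104, 0.001], [-0.104, 0.994, 0.018], [-0.003, 0.018, -1.0]]
force: [-2.9, 20.1, -1.5]
grip_width: 0.166
finger_force: 59.9
-174.05139942973256 [ 3.63426696  0.81794995 -0.89465865] [ 0.56083871  0.36900015 -0.32871074  0.86223228  0.0149522   0.4570686 ]
70.53899192344856 -176.6567474155969
```

View pics/e.png

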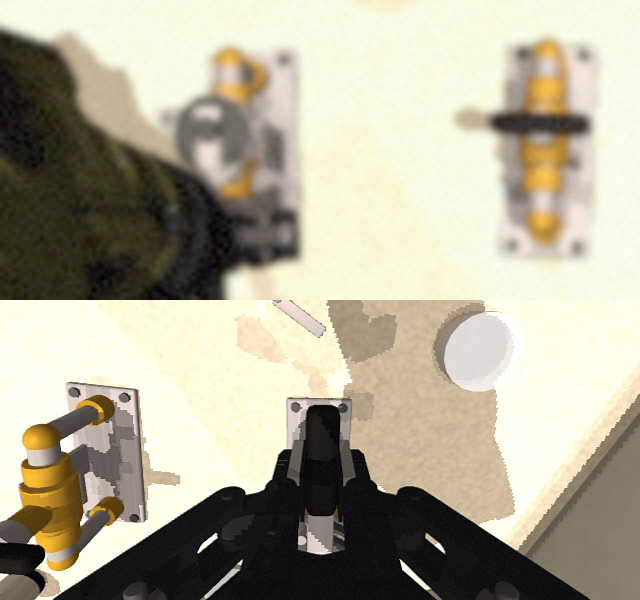

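The lever lies in line with its pipe. The push rose from 6 to 20 N without further travel, so it is on the stop. I'll hold it briefly and hand in.

```bash
python3 -m handwheel '[[[0,0,0],[0,0,0],0],[[0,0,0],[0,0,0],0],[[0,0,0],[0,0,0],0],[[0,0,0],[0,0,0],0],[[0,0,0],[0,0,0],0],[[0,0,0],[0,0,0],0],[[0,0,0],[0,0,0],0],[[0,0,0],[0,0,0],0]]' 60 && python3 -c "
from workcell import *
print(close_job())"
```

```text
clock: 13.68
eef_pos: [458.1, 293.4, 104.5]
eef_rot: [[-0.995, -0.104, 0.001], [-0.104, 0.994, 0.018], [-0.003, 0.018, -1.0]]
force: [-3.0, 19.5, -1.0]
grip_width: 0.169
finger_force: 60.0
the job is handed in; nothing more can be done
None
```

I turned the turnbutton across the shut lid to its stop, then swung the purge lever to its open stop. I handed the job in at 13.7 s with the fingers still holding the lever there at about 20 N; the hand-in gave back no verdict.

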